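# Seat the keyed collar on the gearbox shaft

### The arm

A 6-joint arm with a two-finger parallel gripper is mounted at the origin on the work surface. World frame = base frame: x ahead of the robot, y to its left, z up, the work surface at z = 0. Lengths are in m, angles in rad, forces in N, time in s.
With the tool pointing down it reaches from about 0.4 to 0.825 m from the base axis. Payload 7 kg.
Tool frame: the origin (TCP) lies at the very end of the fingers, on their centre line; the grasp point (between the pads) lies 19 mm behind it; z points along the fingers, y is the line along which they close (so a half turn about z gives the same grasp; the last joint's range is limited). The gripper opens to 88 mm and grips with 3 to 60 N. Pads are 19 mm wide; open, the fingers measure 130 mm over their backs; the gripper's body (78 mm by 193 mm) begins 47 mm behind the grasp point.
Start: joints at [1.432, 0.359, 0.012, 0, -1.224, -0.288], TCP at [0.279, 0.614, 0.227] pointing down, gripper open.
Joint ranges: [-3.07, 3.07], [-1.43, 2.12], [-1.02, 1.25], [-3.03, 1.67], [-3.05, -0], [-3.03, 3.03]. Speed limits (rad/s): [2.39, 2.39, 3.01, 3.14, 3.14, 3.14].

### API

Orientations are given as [roll, pitch, yaw] about the fixed x, y, z axes, in that order (R = Rz(yaw) Ry(pitch) Rx(roll)).
In Python, from station import arm gives the robot as it stands. The module is installed in compiled form; this text tells all that it offers.
- The arm moves only by the shell command python3 -m crank 'ROWS' [FORCE]. ROWS is JSON, a list of rows, each an object of numbers: "dx", "dy", "dz": the shift along the world's x, y, z in m; "twist": the turn about the world's z in degrees; "grip": the opening, from -1 (shut) to 1 (fully open). A call has exactly 5 rows; each row is the pose to reach, as a shift and turn from the pose commanded when the call began; what a row does not reach only later rows make up. A row lasts 1/12 s, in which the tool goes at most 41.7 mm and 7.16 degrees, less where a joint would pass 70% of its speed; a pose out of reach is approached as far as the arm can. A call with a gripper value outside its range is refused whole. The fingers move at their own pace and stop on an object; FORCE is the grip in N (left out, the last holds). Time passes only in rows, so rows that repeat a pose let the fingers close, or fill a call up. It gives the time, the measured TCP pose, the force, the opening and the grip force at its end, in the units of the state.
- arm.get_state(): the state, without advancing time (a new reading comes with each control period).
- arm.grab_frame(name): name is "side" or "top" or "wrist"; returns the picture (480x640x3 uint8, red, green, blue); there is no depth.
- arm.get_calibration(name): a dict with "fx", "fy", "cx", "cy" (pixels), "cam_to_world" (4x4, takes a point from camera to world coordinates); the wrist camera has in their place "tool_from_camera" (4x4, takes a point from camera to tool coordinates, whose origin is the TCP and whose axes are the flange's). Camera axes: x right, y down, z forward; pixel columns grow to the right and rows downward; lengths in m; the calibration is good to about 2 mm. A picture is of the moment at which its call begins: read the wrist's pose just before it. get_calibration takes no time and is no camera call.
- arm.job_done(): hands the job in; it is judged then, once.
The state is a dict: "t": time; "q": joint angles; "qd": joint speeds; "joint_efforts": joint torques, N m; "eef_pos": TCP position; "ee_rot": TCP orientation; "force": force on the tool from outside, world axes, zero at the start; "moment": the same for the moment, N m; "width": finger opening in m; "gripper_force": force on a finger pad.
Only numpy, scipy, OpenCV 4.12 (cv2) and the standard library are available. Lean on these libraries where they do the work, as an engineer would, in place of code of your own. Each camera call takes 0.05 s, during which the arm holds its last target. There are 200 camera calls.

### The job

Fetch the steel collar that has a key tab inside its bore and put it, the way up it lies, over the shaft standing up from the gearbox case. Turn it on the shaft, bearing down only gently, until the tab finds the keyway and drops in, and leave the collar fully home, flat on the seat. Do not force or bang it, and leave the other things on the bench where they are.

Things in the scene. Friction and masses are not known exactly. Their poses are not given: they have to be found in the camera images.
- collar: Keyed collar, loose: plain steel ring 22 mm tall, 56 mm outside, bore 34.4 mm, with two parallel flats 52 mm apart on its +y and -y sides (grip these); about 0.2 kg. It lies flat on the bench in one of three places in a row, two look-alike rings in the others. Origin: centre of its underside; z up; the key tab points along +x.
- collar_mid (a point): Centre of the keyed collar, half-way up on its bore axis (11 mm above its underside); axes as the collar's.
- collar_tab (a point): Inner end of the collar's key tab, 17 mm above its underside. The tab points inward from the bore at the collar's +x side to 9.5 mm from the axis; 6.2 mm wide; it fills only the upper 10 mm of the height. The lower 12 mm of the bore is clear all round, so the collar can sit over the shaft at any angle with the tab riding on the shaft's end.
- gearcase: Gearbox case fixed to the bench, 170 x 130 mm, top face 38 mm high, with a steel shaft standing up from it. Origin on the shaft axis at bench height; z up along the shaft. The collar must never bear on case or shaft with more than 30 N.
- seat (a point): Centre of the flat seat round the shaft's foot (44 mm diameter, 52 mm above the bench, 14 mm above the case top; a 60 mm step lies 6 mm below it). Axes as the case's. Home, the collar's underside is on the seat, its centre 11 mm above this point. With the tab riding on the shaft's end, the centre is 25 mm above it, already centred by its bore with about 1 mm play.
- shaft_end (a point): Centre of the shaft's end face, 26 mm above the seat. Shaft 32 mm in diameter, the last 5 mm tapering to 27 mm; a 12 mm stud stands 12 mm higher. It turns stiffly, at 0.12 N m. A keyway 8 mm wide, cut to 8 mm from the axis, open at the top, runs down its side. Which way the keyway faces is not measured: within 0.9 rad either side of this frame's +x (that of the case).
- plain_collar: A bystander: plain steel ring with no tab and no flats, 56 mm outside, 34.4 mm bore, 22 mm tall. Origin at the centre of its underside.
- bearing: A bystander: ball bearing, 58 mm diameter, 16 mm tall, lying flat. Origin at the centre of its underside.
- socket: A bystander: steel spanner socket standing up, 30 mm diameter, 55 mm tall. Origin at the centre of its underside.
- hex_nut: A bystander: dark steel hexagon nut, 38 mm over its corners, 16 mm tall. Origin at the centre of its underside.
- screwdriver: A bystander: screwdriver lying flat along its x axis.
- wrench: A bystander: spanner lying flat along its x axis.
- spray_can: A bystander: spray can standing up, 60 mm diameter, 170 mm tall. Origin at the centre of its underside.
- grease_jar: A bystander: white jar standing up, 72 mm diameter, 85 mm tall. Origin at the centre of its underside.
Things that resemble listed ones, but are neither listed nor needed, are in the scene too. There is more than one size of the gearcase; the one meant has the size given above.

How it is judged:
At the end, for the whole second after the job is handed in: The keyed collar is at rest round the shaft with its tab in the keyway, upright (within 0.06 rad), its underside on the seat (its centre 8 to 13 mm above the seat point and within 4 mm of the axis) (z of collar_mid in the frame of seat between 0.008 and 0.013 m and horizontal distance between collar_mid and seat below 0.004 m and angle between collar_mid's own z axis and vertical below 0.06 rad and linear speed of collar below 0.02 m/s); the robot touches nothing.
It fails at once if the collar bears on the gearbox case or its shaft with more than 30 N (contact force between collar and gearcase above 30 N).
It fails at once if a bystander on the bench is moved by more than 30 mm (distance of any of plain_collar, bearing, socket, hex_nut, screwdriver, wrench, spray_can, grease_jar from where it was at the start of the episode above 0.03 m).
It also fails if it takes over 64 s, if anything falls off the work surface, if the arm or the gripper's body presses on something with over 40 N, if the wrist force passes 120 N, or if a joint passes its speed limit or range.

## Working session

There is one attempt and no reset: what is moved stays moved. The work goes in short steps, Python scripts to look and compute and a shell command to move; the robot and the scene stay as the last step left them, time stands still between calls to the robot, and variables do not carry over. Pictures are saved under pics/ and viewed, at most 10 in all, crops included, and the job is handed in when it is done.

```bash
mkdir -p pics; python3 - <<'E'
from station import arm
import cv2, numpy as np
s=arm.get_state(); print({k:np.round(v,3).tolist() for k,v in s.items()})
for n in("top","side"):
    f=arm.grab_frame(n); cv2.imwrite(f"pics/{n}0.png",f[:,:,::-1])
    c=arm.get_calibration(n); print(n,c["fx"],c["fy"],c["cx"],c["cy"],np.round(c["cam_to_world"],3).tolist())
print(np.round(arm.get_calibration("wrist")["tool_from_camera"],3).tolist())
E
```

```text
{'t': 0.0, 'q': [1.432, 0.359, 0.011, -0.0, -1.224, -0.288], 'qd': [-0.001, -0.0, -0.0, -0.0, 0.0, 0.001], 'joint_efforts': [0.001, -58.272, 29.307, 6.998, 0.007, -0.0], 'eef_pos': [0.279, 0.614, 0.226], 'ee_rot': [3.14, -0.0, -0.427], 'force': [0.43, -0.085, 0.915], 'moment': [0.011, -0.034, -0.051], 'gripper_force': 0.0, 'width': 0.088}
top 608.81073309931 608.81073309931 306.85696561828695 253.14703255126753 [[0.022, -0.994, 0.105, 0.358], [-1.0, -0.02, 0.014, -0.003], [-0.012, -0.105, -0.994, 1.392], [0.0, 0.0, 0.0, 1.0]]
side 458.4496793631887 458.4496793631887 310.87380649813633 234.94417287215143 [[1.0, -0.009, 0.022, 0.484], [-0.023, -0.639, 0.769, -0.834], [0.007, -0.769, -0.639, 0.803], [0.0, 0.0, 0.0, 1.0]]
[[-0.0, -0.963, -0.271, 0.074], [1.0, 0.0, -0.001, -0.001], [0.001, -0.271, 0.963, -0.158], [0.0, 0.0, 0.0, 1.0]]
```

View pics/top0.png

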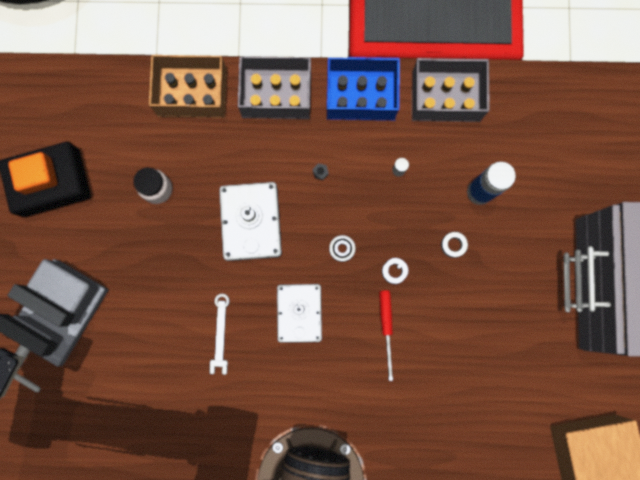

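View pics/side0.png

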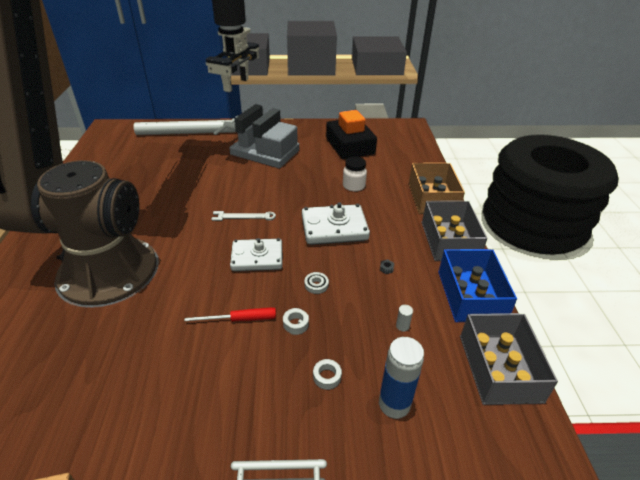

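The top view shows the keyed collar at about (396,270), with its tab inside at upper right. The plain collar is at (455,244) and the bearing at (342,248). The large gearcase is at (250,220) with its shaft near (249,213); the smaller case at (299,313) is a decoy.

```bash
cat >h.py <<'E'
from station import arm
import cv2, numpy as np
from scipy.spatial.transform import Rotation as R
def cam(n,s=None):
    c=arm.get_calibration(n); K=np.array([[c["fx"],0,c["cx"]],[0,c["fy"],c["cy"]],[0,0,1]])
    if n=="wrist":
        T=np.eye(4); T[:3,:3]=R.from_euler("xyz",s["ee_rot"]).as_matrix(); T[:3,3]=s["eef_pos"]
        return K,T@c["tool_from_camera"]
    return K,np.array(c["cam_to_world"])
def ray(uv,z,K,T):
    uv=np.atleast_2d(np.asarray(uv,float)); d=np.c_[uv,np.ones(len(uv))]@np.linalg.inv(K).T@T[:3,:3].T
    o=T[:3,3]; return o+d*((z-o[2])/d[:,2])[:,None]
def proj(P,K,T):
    p=(np.atleast_2d(P)-T[:3,3])@T[:3,:3]@K.T; return p[:,:2]/p[:,2:]
def blobs(f,lo=140,sat=70,amin=150):
    h=cv2.cvtColor(f,cv2.COLOR_RGB2HSV); m=((h[...,2]>lo)&(h[...,1]<sat)).astype(np.uint8)
    return m,[c for c in cv2.findContours(m,cv2.RETR_EXTERNAL,cv2.CHAIN_APPROX_NONE)[0] if cv2.contourArea(c)>amin]
E
python3 - <<'E'
from h import *
f=cv2.imread("pics/top0.png")[:,:,::-1].copy(); K,T=cam("top")
m,cs=blobs(f)
for c in cs:
    (u,v),wh,a=cv2.minAreaRect(c)
    if not(200<u<480 and 150<v<350): continue
    z=.038 if cv2.contourArea(c)>1500 else .022
    P=ray(c[:,0],z,K,T)[:,:2]; r=cv2.minAreaRect((P*1000).astype(np.float32))
    print(np.round([u,v]),z,np.round(r[0],1),np.round(r[1],1),round(r[2],1))
cv2.imwrite("pics/crop.png",np.hstack([cv2.resize(f[y:y+90,x:x+90,::-1],(400,400),interpolation=2) for x,y in((205,175),(350,225))]))
E
```

```text
[219. 334.] 0.022 [318.2 208.1] [180.   40.2] 0.2
[299. 313.] 0.038 [367.4  30. ] [127.8  97.3] 1.5
[395. 270.] 0.022 [ 467.6 -184.4] [55.4 57.8] 45.8
[342. 248.] 0.022 [516.2 -63.2] [59.3 58. ] 45.9
[454. 244.] 0.022 [ 530.9 -317.7] [56.4 57.1] 89.9
[249. 221.] 0.038 [572.3 146.2] [169.6 129.4] 5.4
```

View pics/crop.png

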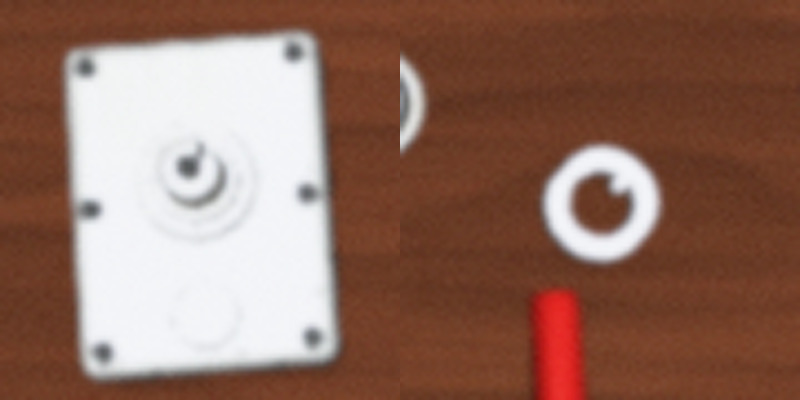

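```bash
python3 -m crank '[{"dx":0.02,"dy":-0.034,"twist":-3},{"dx":0.04,"dy":-0.068,"twist":-5},{"dx":0.06,"dy":-0.102,"twist":-8},{"dx":0.08,"dy":-0.136,"twist":-10},{"dx":0.1,"dy":-0.17,"twist":-12}]'
python3 -m crank '[{"dx":0.02,"dy":-0.034,"twist":-3},{"dx":0.04,"dy":-0.068,"twist":-5},{"dx":0.06,"dy":-0.102,"twist":-8},{"dx":0.08,"dy":-0.136,"twist":-10},{"dx":0.1,"dy":-0.17,"twist":-12}]'
python3 -m crank '[{"dx":0.025,"dy":-0.03,"twist":-3},{"dx":0.05,"dy":-0.06,"twist":-5},{"dx":0.08,"dy":-0.09,"twist":-8},{"dx":0.109,"dy":-0.128,"twist":-12},{"dx":0.109,"dy":-0.128,"twist":-12}]'
python3 - <<'E'
from h import *
s=arm.get_state(); f=arm.grab_frame("wrist"); cv2.imwrite("pics/w1.png",f[:,:,::-1])
import pickle; pickle.dump(s,open("w1.pkl","wb")); print(s["t"],s["eef_pos"],s["ee_rot"],s["qd"][:2])
E
```

```text
0.1 [0.27924578 0.61402535 0.22569366] [ 3.14005161e+00 -1.43176164e-04 -4.26892822e-01] [-0.00018723 -0.00041943]invalid input at $[0]: expected keys dx, dy, dz, twist, grip
invalid input at $[0]: expected keys dx, dy, dz, twist, grip
invalid input at $[0]: expected keys dx, dy, dz, twist, grip
```

View pics/w1.png

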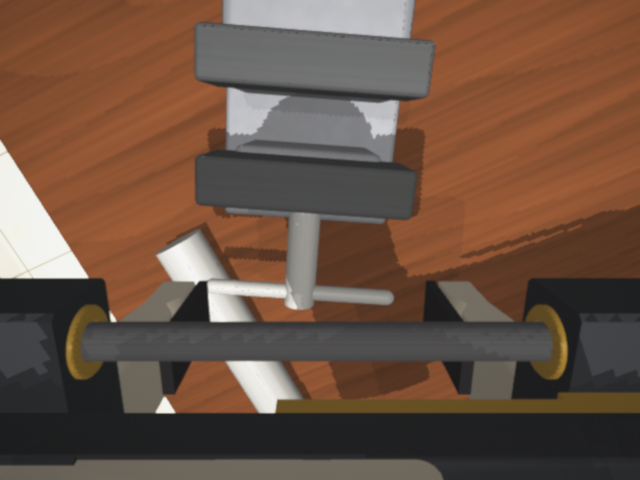

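That view shows the vice, because the crank refused the rows: every key is required. The gripper hides everything below about row 270. I'll resend the move, aiming so that the shaft appears ahead of the fingers.

```bash
python3 -m crank '[{"dx":0.018,"dy":-0.03,"dz":0,"twist":0,"grip":1},{"dx":0.036,"dy":-0.06,"dz":0,"twist":0,"grip":1},{"dx":0.054,"dy":-0.09,"dz":0,"twist":0,"grip":1},{"dx":0.072,"dy":-0.12,"dz":0,"twist":0,"grip":1},{"dx":0.09,"dy":-0.15,"dz":0,"twist":0,"grip":1}]' 20
python3 -m crank '[{"dx":0.018,"dy":-0.03,"dz":0,"twist":0,"grip":1},{"dx":0.036,"dy":-0.06,"dz":0,"twist":0,"grip":1},{"dx":0.054,"dy":-0.09,"dz":0,"twist":0,"grip":1},{"dx":0.072,"dy":-0.12,"dz":0,"twist":0,"grip":1},{"dx":0.09,"dy":-0.15,"dz":0,"twist":0,"grip":1}]'
python3 -m crank '[{"dx":0.018,"dy":-0.036,"dz":0,"twist":0,"grip":1},{"dx":0.036,"dy":-0.072,"dz":0,"twist":0,"grip":1},{"dx":0.054,"dy":-0.108,"dz":0,"twist":0,"grip":1},{"dx":0.077,"dy":-0.144,"dz":0,"twist":0,"grip":1},{"dx":0.077,"dy":-0.144,"dz":0,"twist":0,"grip":1}]'
python3 - <<'E'
from h import *
s=arm.get_state(); f=arm.grab_frame("wrist"); cv2.imwrite("pics/w2.png",f[:,:,::-1])
import pickle; pickle.dump(s,open("w2.pkl","wb")); print(s["t"],s["eef_pos"],s["ee_rot"],s["qd"][:2],s["force"])
K,T=cam("wrist",s); print(K)
E
```

```text
t: 0.57
eef_pos: [0.3698, 0.4628, 0.2263]
ee_rot: [3.141, 0.0, -0.426]
force: [0.8, 0.1, -0.2]
width: 0.0874
gripper_force: 0.0
t: 0.98
eef_pos: [0.4598, 0.3128, 0.2265]
ee_rot: [3.142, 0.0, -0.427]
force: [0.3, 0.7, 0.2]
width: 0.0876
gripper_force: 0.0
t: 1.4
eef_pos: [0.5384, 0.1652, 0.2264]
ee_rot: [3.14, -0.0, -0.431]
force: [0.2, 0.9, -0.7]
width: 0.0878
gripper_force: 0.0
1.4 [0.53844416 0.16523818 0.22636184] [ 3.14030315e+00 -2.93727731e-04 -4.31169447e-01] [ 0.05667992 -0.00055532] [ 0.18888437  0.88213487 -0.71843276]
[[420.95815477   0.         316.19812622]
 [  0.         420.95815477 235.30277092]
 [  0.           0.           1.        ]]
```

View pics/w2.png

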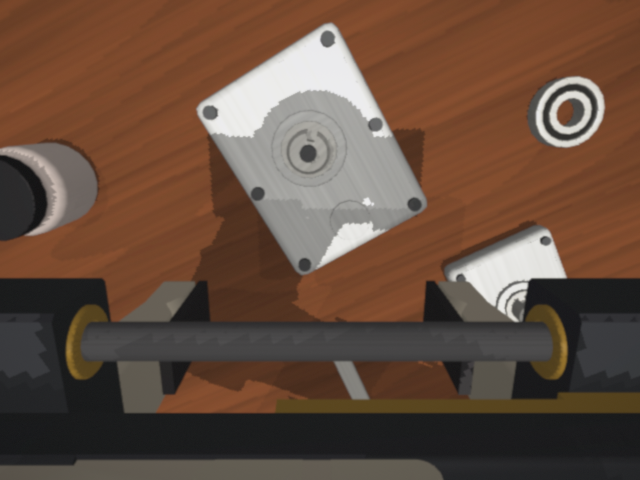

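The wrist view shows the case and its shaft, with the stud at about (308,153). The keyway notch looks to be straight up from it in the image, near (309,134). I'll take a settled close-up and measure it.

```bash
python3 - <<'E'
from h import *
s=arm.get_state(); f=arm.grab_frame("wrist"); s=arm.get_state(); f=arm.grab_frame("wrist"); cv2.imwrite("pics/w3f.png",f[:,:,::-1])
import pickle; pickle.dump(s,open("w3.pkl","wb")); print(s["t"],s["eef_pos"],s["ee_rot"][2])
K,T=cam("wrist",s); g=cv2.cvtColor(f,cv2.COLOR_RGB2GRAY)
c=f[105:205,255:365]; c=np.clip((c.astype(float)-30)*1.6,0,255).astype(np.uint8)
cv2.imwrite("pics/w3.png",cv2.resize(c[:,:,::-1],None,fx=6,fy=6,interpolation=cv2.INTER_CUBIC))
m=(g<80).astype(np.uint8); n,l,st,ce=cv2.connectedComponentsWithStats(m)
for i in range(1,n):
    if 270<ce[i][0]<350 and 110<ce[i][1]<190 and st[i][4]>20: print(ce[i],st[i],ray(ce[i],.09,K,T))
# predicted circles about top-view guess
hdr=ray([[308,153]],.09,K,T); print(hdr)
E
```

```text
1.5 [0.5369128  0.16862123 0.22618338] -0.43048233743399744
[311.265625   148.77604167] [304 141  15  16 192] [[0.58663428 0.15045853 0.09      ]]
[[0.58498294 0.1536992  0.09      ]]
```

View pics/w3.png

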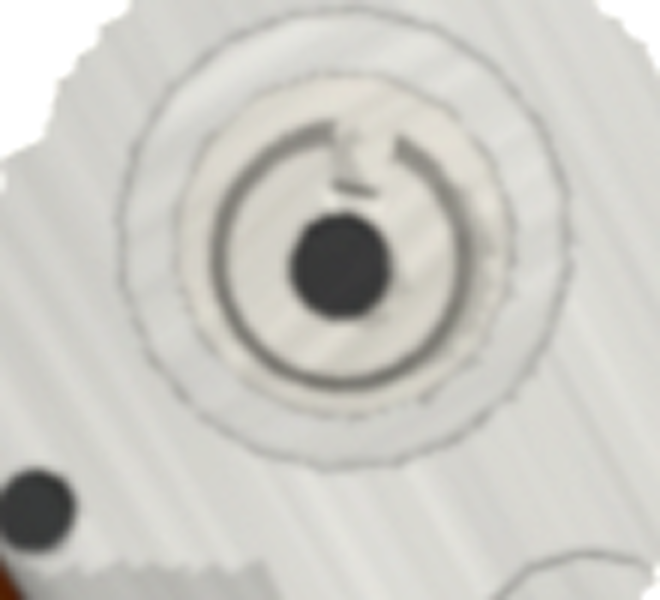

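The close-up is clear: the shaft's taper ring is centred near crop (341,258). The keyway gap lies between crop (332,130) and (400,145), so it points about 11° right of image-up.

```bash
python3 - <<'E'
from h import *
import pickle
s=pickle.load(open("w3.pkl","rb")); K,T=cam("wrist",s)
o=np.array([255,105]); p=lambda x,y,z: ray(o+np.array([x+.5,y+.5])/6-.5,z,K,T)[0]
print("stud",p(341,264,.09)); 
ringc=(p(212,258,.0755)+p(472,258,.0755)+p(341,390,.0755)*0)/2; print("ring",ringc, "bottom",p(341,388,.0755))
print("outer",(p(118,240,.046)+p(574,240,.046))/2,(p(346,10,.046)+p(346,470,.046))/2)
print("inner",(p(180,243,.052)+p(513,243,.052))/2,(p(345,72,.052)+p(345,415,.052))/2)
a,b=p(332,130,.0755),p(400,145,.0755); C=p(341,264,.09)
for P in((a+b)/2,p(368,137,.0755)): d=P-C; print("key",np.degrees(np.arctan2(d[1],d[0])),np.hypot(*d[:2]),np.linalg.norm(a-b))
# top view collar tab
f=cv2.imread("pics/top0.png")[:,:,::-1].copy(); K,T=cam("top"); m,cs=blobs(f)
c=[c for c in cs if abs(cv2.minAreaRect(c)[0][0]-395)<4][0]
P=ray(c[:,0],.022,K,T); (cx,cy),r=cv2.minEnclosingCircle((P[:,:2]*1000).astype(np.float32)); print("collar",cx,cy,r, cv2.fitEllipse((P[:,:2]*1000).astype(np.float32)))
q=ray([350+(630-400)*.225,225+187*.225],.022,K,T)[0]*1000; q2=ray([350+201*.225,225+204*.225],.022,K,T)[0]*1000
print(q,q2,np.degrees(np.arctan2(q[1]-q2[1],q[0]-q2[0])))
E
```

```text
stud [0.58670882 0.15030981 0.09      ]
ring [0.58642803 0.1504838  0.0755    ] bottom [0.57240757 0.15710926 0.0755    ]
outer [0.58659361 0.15017507 0.046     ] [0.5859454  0.15047463 0.046     ]
inner [0.58653894 0.15006907 0.052     ] [0.58620804 0.15043493 0.052     ]
key -36.43124612240219 0.013963287843446434 0.008231455314290908
key -37.314678276970334 0.014069377332111901 0.008231455314290908
collar 467.82305908203125 -183.68267822265625 29.850296020507812 ((467.6221923828125, -183.9740447998047), (56.625282287597656, 58.30282974243164), 45.41346740722656)
[ 475.03610288 -198.95373499   22.        ] [ 466.09069393 -184.32928501   22.        ] -58.54692110159881
```

```bash
python3 -m crank '[{"dx":-0.011,"dy":-0.035,"dz":0,"twist":-4,"grip":1},{"dx":-0.022,"dy":-0.07,"dz":-0.005,"twist":-8,"grip":1},{"dx":-0.033,"dy":-0.105,"dz":-0.01,"twist":-12,"grip":1},{"dx":-0.044,"dy":-0.14,"dz":-0.015,"twist":-16,"grip":1},{"dx":-0.055,"dy":-0.175,"dz":-0.02,"twist":-20,"grip":1}]'
python3 -m crank '[{"dx":-0.01,"dy":-0.033,"dz":-0.01,"twist":-4,"grip":1},{"dx":-0.02,"dy":-0.066,"dz":-0.02,"twist":-8,"grip":1},{"dx":-0.031,"dy":-0.1,"dz":-0.03,"twist":-12,"grip":1},{"dx":-0.041,"dy":-0.134,"dz":-0.036,"twist":-14,"grip":1},{"dx":-0.041,"dy":-0.134,"dz":-0.036,"twist":-14,"grip":1}]'
python3 - <<'E'
from h import *
arm.grab_frame("wrist");arm.grab_frame("wrist");s=arm.get_state(); f=arm.grab_frame("wrist"); cv2.imwrite("pics/w4f.png",f[:,:,::-1])
import pickle; pickle.dump(s,open("w4.pkl","wb")); print(s["t"],s["eef_pos"],s["ee_rot"])
K,T=cam("wrist",s)
print(proj([[.4675,-.184,.022]],K,T)); u,v=np.round(proj([[.4675,-.184,.022]],K,T)[0]).astype(int)
print(u-65,v-55); c=f[max(v-55,0):v+55,u-65:u+65]
cv2.imwrite("pics/w4.png",cv2.resize(c[:,:,::-1],None,fx=5,fy=5,interpolation=cv2.INTER_CUBIC))
m,cs=blobs(f,120,60)
for k in cs:
    (x,y),wh,a=cv2.minAreaRect(k)
    if abs(x-u)<50 and abs(y-v)<50:
        P=ray(k[:,0],.022,K,T)*1000; print((x,y),wh,cv2.fitEllipse(P[:,:2].astype(np.float32)),cv2.minAreaRect(P[:,:2].astype(np.float32)))
E
```

```text
t: 1.97
eef_pos: [0.4804, -0.0045, 0.2064]
ee_rot: [-3.141, -0.0, -0.776]
force: [0.0, -0.3, 0.8]
width: 0.0874
gripper_force: 0.0
t: 2.38
eef_pos: [0.4376, -0.1409, 0.1692]
ee_rot: [3.139, 0.002, -1.024]
force: [-0.6, 0.0, 0.3]
width: 0.0875
gripper_force: 0.0
2.4833 [ 0.44002461 -0.13860822  0.17040304] [ 3.14131572e+00  2.17639454e-04 -1.02094613e+00]
[[318.37027893 146.17984453]]
253 91
(311.7830505371094, 146.9905548095703) (80.08119201660156, 74.31206512451172) ((470.7833251953125, -180.5278778076172), (53.960147857666016, 56.195953369140625), 49.7087516784668) ((470.8042297363281, -180.50534057617188), (52.866546630859375, 56.162445068359375), 47.45039749145508)
```

View pics/w4.png

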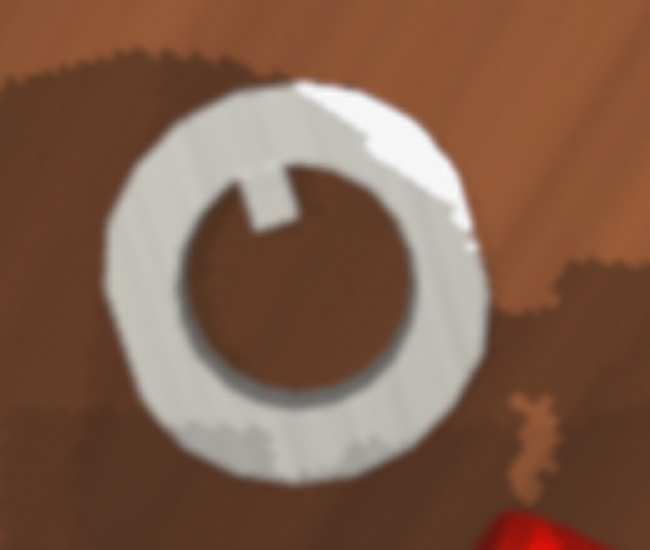

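The tab tilts about 16° left of image-up, so it points to about -42.5° in the world. The flats measured 52.9 × 56.2 mm, which confirms both the angle and that this is the keyed collar.

Before the real grasp I'll close on the collar once to square it in the jaws, reopen, and look again. That calibrates the camera against the jaws.

```bash
python3 -m crank '[{"dx":0.015,"dy":-0.021,"dz":-0.01,"twist":6,"grip":1},{"dx":0.031,"dy":-0.042,"dz":-0.03,"twist":12,"grip":1},{"dx":0.031,"dy":-0.042,"dz":-0.05,"twist":16,"grip":1},{"dx":0.031,"dy":-0.042,"dz":-0.08,"twist":16,"grip":1},{"dx":0.031,"dy":-0.042,"dz":-0.11,"twist":16,"grip":1}]' 15
python3 -m crank '[{"dx":0,"dy":0,"dz":-0.02,"twist":0,"grip":1},{"dx":0,"dy":0,"dz":-0.035,"twist":0,"grip":1},{"dx":0,"dy":0,"dz":-0.046,"twist":0,"grip":1},{"dx":0,"dy":0,"dz":-0.055,"twist":0,"grip":1},{"dx":0,"dy":0,"dz":-0.055,"twist":0,"grip":1}]'
python3 -m crank '[{"dx":0,"dy":0,"dz":0,"twist":0,"grip":-0.1},{"dx":0,"dy":0,"dz":0,"twist":0,"grip":-0.3},{"dx":0,"dy":0,"dz":0,"twist":0,"grip":-1},{"dx":0,"dy":0,"dz":0,"twist":0,"grip":-1},{"dx":0,"dy":0,"dz":0,"twist":0,"grip":-1}]'
python3 -m crank '[{"dx":0,"dy":0,"dz":0,"twist":0,"grip":-1},{"dx":0,"dy":0,"dz":0,"twist":0,"grip":-1},{"dx":0,"dy":0,"dz":0,"twist":0,"grip":-1},{"dx":0,"dy":0,"dz":0,"twist":0,"grip":-1},{"dx":0,"dy":0,"dz":0,"twist":0,"grip":-1}]'
```

```text
t: 2.95
eef_pos: [0.4733, -0.1791, 0.0602]
ee_rot: [-3.14, -0.002, -0.738]
force: [0.4, 0.5, -0.4]
width: 0.0878
gripper_force: 0.0
t: 3.37
eef_pos: [0.4713, -0.1791, 0.0041]
ee_rot: [3.14, 0.002, -0.739]
force: [-0.4, 0.3, 0.2]
width: 0.0877
gripper_force: 0.0
t: 3.78
eef_pos: [0.4718, -0.1806, 0.0062]
ee_rot: [-3.141, -0.001, -0.741]
force: [0.4, -1.2, 0.2]
width: 0.0598
gripper_force: 0.0
t: 4.2
eef_pos: [0.4714, -0.1808, 0.006]
ee_rot: [3.142, -0.0, -0.741]
force: [-2.1, -0.5, 5.6]
width: 0.0521
gripper_force: 15.0
```

```bash
python3 -m crank '[{"dx":0,"dy":0,"dz":0,"twist":0,"grip":0.4},{"dx":0,"dy":0,"dz":0,"twist":0,"grip":1},{"dx":0,"dy":0,"dz":0,"twist":0,"grip":1},{"dx":0,"dy":0,"dz":0.02,"twist":0,"grip":1},{"dx":0,"dy":0,"dz":0.055,"twist":0,"grip":1}]'
python3 -m crank '[{"dx":-0.008,"dy":0.007,"dz":0.035,"twist":0,"grip":1},{"dx":-0.02,"dy":0.019,"dz":0.07,"twist":0,"grip":1},{"dx":-0.033,"dy":0.031,"dz":0.1,"twist":0,"grip":1},{"dx":-0.039,"dy":0.036,"dz":0.11,"twist":0,"grip":1},{"dx":-0.039,"dy":0.036,"dz":0.11,"twist":0,"grip":1}]'
python3 - <<'E'
from h import *
arm.grab_frame("wrist");arm.grab_frame("wrist");arm.grab_frame("wrist");s=arm.get_state(); f=arm.grab_frame("wrist"); cv2.imwrite("pics/w5f.png",f[:,:,::-1])
print(s["t"],s["eef_pos"],s["ee_rot"])
K,T=cam("wrist",s); yaw=s["ee_rot"][2]
u,v=proj([[.4714,-.1808,.022]],K,T)[0]; print(u,v)
m,cs=blobs(f,120,60)
for k in cs:
    (x,y),wh,a=cv2.minAreaRect(k)
    if abs(x-u)<50 and abs(y-v)<50:
        P=ray(k[:,0],.022,K,T)*1000; r=cv2.minAreaRect(P[:,:2].astype(np.float32)); e=cv2.fitEllipse(P[:,:2].astype(np.float32)); print(r,e[:2])
        for c in(r[0],e[0]):
            d=np.array(c)-[471.4,-180.8]; cx,sx=np.cos(yaw),np.sin(yaw)
            print("bias tool fwd/left",d@[cx,sx],d@[-sx,cx])
# shaft from top view vs wrist
K,T=cam("top"); print(ray([247.5,212.1],.09,K,T))
E
```

```text
t: 4.62
eef_pos: [0.4686, -0.1804, 0.0579]
ee_rot: [3.137, 0.006, -0.742]
force: [1.2, 0.1, -0.4]
width: 0.0798
gripper_force: 0.0
t: 5.03
eef_pos: [0.4331, -0.1439, 0.1737]
ee_rot: [-3.137, -0.004, -0.74]
force: [-0.6, -0.0, -0.9]
width: 0.0875
gripper_force: 0.0
5.1833 [ 0.43219908 -0.14451628  0.16981343] [ 3.14139863e+00  6.34393162e-04 -7.40855726e-01]
318.2571154953958 146.13529594893092
((471.7926330566406, -179.46482849121094), (52.40003204345703, 55.869449615478516), 47.542686462402344) ((471.66705322265625, -179.45516967773438), (53.839622497558594, 56.210514068603516))
bias tool fwd/left -0.6114128999114908 1.2502071591823858
bias tool fwd/left -0.7105960871067056 1.172578023162994
[[0.58197746 0.14526212 0.09      ]]
```

The jaws hold the collar at 52.1 mm. The re-look gives a sideways camera bias of 1.2 mm, so the corrected shaft axis is about (0.5859, 0.1492). Now the real grasp and lift.

```bash
python3 -m crank '[{"dx":0.02,"dy":-0.018,"dz":-0.02,"twist":0,"grip":1},{"dx":0.039,"dy":-0.036,"dz":-0.04,"twist":0,"grip":1},{"dx":0.039,"dy":-0.036,"dz":-0.06,"twist":0,"grip":1},{"dx":0.039,"dy":-0.036,"dz":-0.09,"twist":0,"grip":1},{"dx":0.039,"dy":-0.036,"dz":-0.12,"twist":0,"grip":1}]' 15
python3 -m crank '[{"dx":0,"dy":0,"dz":-0.02,"twist":0,"grip":1},{"dx":0,"dy":0,"dz":-0.035,"twist":0,"grip":1},{"dx":0,"dy":0,"dz":-0.045,"twist":0,"grip":1},{"dx":0,"dy":0,"dz":-0.045,"twist":0,"grip":0.4},{"dx":0,"dy":0,"dz":-0.045,"twist":0,"grip":-0.2}]'
python3 -m crank '[{"dx":0,"dy":0,"dz":0,"twist":0,"grip":-1},{"dx":0,"dy":0,"dz":0,"twist":0,"grip":-1},{"dx":0,"dy":0,"dz":0,"twist":0,"grip":-1},{"dx":0,"dy":0,"dz":0,"twist":0,"grip":-1},{"dx":0,"dy":0,"dz":0,"twist":0,"grip":-1}]'
python3 -m crank '[{"dx":0,"dy":0,"dz":0,"twist":0,"grip":-1},{"dx":0,"dy":0,"dz":0,"twist":0,"grip":-1},{"dx":0,"dy":0,"dz":0,"twist":0,"grip":-1},{"dx":0,"dy":0,"dz":0.01,"twist":0,"grip":-1},{"dx":0,"dy":0,"dz":0.03,"twist":0,"grip":-1}]'
python3 -m crank '[{"dx":0,"dy":0,"dz":0.03,"twist":0,"grip":-1},{"dx":0,"dy":0,"dz":0.06,"twist":0,"grip":-1},{"dx":0,"dy":0,"dz":0.09,"twist":0,"grip":-1},{"dx":0,"dy":0,"dz":0.115,"twist":0,"grip":-1},{"dx":0,"dy":0,"dz":0.115,"twist":0,"grip":-1}]'
```

```text
t: 5.65
eef_pos: [0.4712, -0.1814, 0.0479]
ee_rot: [3.14, 0.001, -0.742]
force: [-0.5, 1.1, 0.1]
width: 0.0875
gripper_force: 0.0
t: 6.07
eef_pos: [0.4709, -0.1808, 0.0046]
ee_rot: [3.14, 0.002, -0.741]
force: [0.9, 0.1, 0.1]
width: 0.0795
gripper_force: 0.0
t: 6.48
eef_pos: [0.4719, -0.1806, 0.0064]
ee_rot: [-3.141, -0.001, -0.741]
force: [-1.2, 1.1, 5.6]
width: 0.052
gripper_force: 15.0
t: 6.9
eef_pos: [0.4693, -0.1804, 0.0344]
ee_rot: [3.139, 0.004, -0.742]
force: [0.8, 0.3, -1.2]
width: 0.0519
gripper_force: 15.0
t: 7.32
eef_pos: [0.4741, -0.181, 0.1564]
ee_rot: [-3.137, -0.007, -0.74]
force: [2.1, 0.0, -2.1]
width: 0.0522
gripper_force: 15.0
```

```bash
python3 -m crank '[{"dx":0.006,"dy":0.018,"dz":0,"twist":0,"grip":-1},{"dx":0.018,"dy":0.05,"dz":0,"twist":0,"grip":-1},{"dx":0.03,"dy":0.085,"dz":0,"twist":0,"grip":-1},{"dx":0.042,"dy":0.12,"dz":0,"twist":0,"grip":-1},{"dx":0.054,"dy":0.155,"dz":0,"twist":0,"grip":-1}]'
python3 -m crank '[{"dx":0.012,"dy":0.035,"dz":0,"twist":0,"grip":-1},{"dx":0.024,"dy":0.07,"dz":0,"twist":0,"grip":-1},{"dx":0.036,"dy":0.105,"dz":0,"twist":0,"grip":-1},{"dx":0.048,"dy":0.14,"dz":0,"twist":0,"grip":-1},{"dx":0.056,"dy":0.16,"dz":0,"twist":0,"grip":-1}]'
python3 -m crank '[{"dx":0.005,"dy":0.014,"dz":0,"twist":0,"grip":-1},{"dx":0.005,"dy":0.014,"dz":-0.01,"twist":0,"grip":-1},{"dx":0.005,"dy":0.014,"dz":-0.02,"twist":0,"grip":-1},{"dx":0.005,"dy":0.014,"dz":-0.03,"twist":0,"grip":-1},{"dx":0.005,"dy":0.014,"dz":-0.03,"twist":0,"grip":-1}]'
python3 - <<'E'
from h import *
for i in range(4): arm.grab_frame("side")
s=arm.get_state(); print(s["eef_pos"],s["ee_rot"],s["force"],s["moment"],s["t"])
f=arm.grab_frame("side"); t=arm.grab_frame("wrist")
a=cv2.resize(f[170:250,280:400,::-1],(600,400),interpolation=cv2.INTER_CUBIC); cv2.imwrite("pics/s6.png",a)
E
```

```text
t: 7.73
eef_pos: [0.525, -0.0242, 0.1505]
ee_rot: [3.141, 0.001, -0.742]
force: [0.4, 0.2, -2.2]
width: 0.0518
gripper_force: 15.0
t: 8.15
eef_pos: [0.5817, 0.1377, 0.1501]
ee_rot: [3.142, 0.0, -0.739]
force: [0.5, -0.8, -2.9]
width: 0.052
gripper_force: 15.0
t: 8.57
eef_pos: [0.5842, 0.1466, 0.1175]
ee_rot: [3.137, 0.002, -0.743]
force: [-1.2, -1.1, -3.3]
width: 0.0515
gripper_force: 15.0
[0.58661454 0.14776281 0.12101748] [-3.14120515e+00 -3.33650460e-04 -7.41682665e-01] [-0.89885455  0.76104396 -1.0147236 ] [ 0.11171773 -0.0512757  -0.02062586] 8.7667
```

View pics/s6.png

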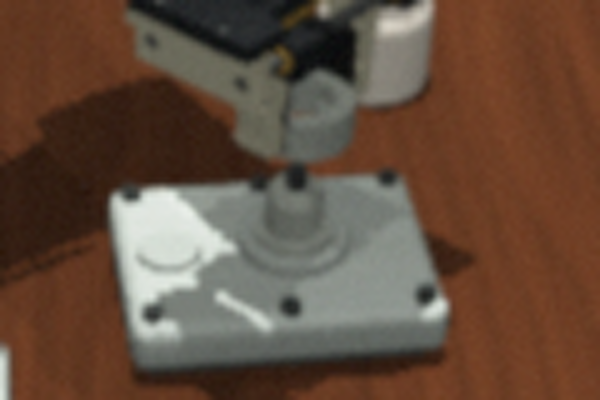

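The side view shows the collar held level just above the shaft, with its right edge at crop column 357 and the stud at (297,178). I'll check both columns against projections.

```bash
python3 - <<'E'
from h import *
K,T=cam("side"); p=lambda *a:(proj([a],K,T)[0]-[280,170])*5
print("stud top",p(.5859,.1492,.09),"collar right edge",p(.5861+.028,.1482,.126),"case-shaft collar c",p(.5861,.1482,.126))
E
```

```text
stud top [295.28295099 170.23878133] collar right edge [352.83920241 114.69012857] case-shaft collar c [299.02583639 115.06294789]
```

```bash
python3 -m crank '[{"dx":0,"dy":0.001,"dz":-0.01,"twist":0,"grip":-1},{"dx":0,"dy":0.001,"dz":-0.02,"twist":0,"grip":-1},{"dx":0,"dy":0.001,"dz":-0.027,"twist":0,"grip":-1},{"dx":0,"dy":0.001,"dz":-0.032,"twist":0,"grip":-1},{"dx":0,"dy":0.001,"dz":-0.032,"twist":0,"grip":-1}]'
python3 -m crank '[{"dx":0,"dy":0,"dz":-0.001,"twist":0,"grip":-1},{"dx":0,"dy":0,"dz":-0.002,"twist":0,"grip":-1},{"dx":0,"dy":0,"dz":-0.004,"twist":0,"grip":-1},{"dx":0,"dy":0,"dz":-0.006,"twist":0,"grip":-1},{"dx":0,"dy":0,"dz":-0.006,"twist":0,"grip":-1}]'
python3 -c "
from station import arm;s=arm.get_state();print(s['force'],s['moment'],s['eef_pos'])"
```

```text
t: 9.28
eef_pos: [0.5854, 0.1489, 0.0866]
ee_rot: [3.139, 0.001, -0.741]
force: [0.0, -0.7, -3.0]
width: 0.0517
gripper_force: 15.0
t: 9.7
eef_pos: [0.5863, 0.1494, 0.0823]
ee_rot: [3.141, 0.0, -0.741]
force: [-0.6, -0.0, -1.8]
width: 0.0521
gripper_force: 15.0
[-0.62402933 -0.0068554  -1.81193478] [-0.0066892   0.03349789 -0.01750111] [0.58628096 0.14939307 0.08230079]
```

The collar's underside is below the shaft's end face with no side force, so it has gone over the shaft. I'll keep lowering gently.

```bash
python3 -m crank '[{"dx":0,"dy":0,"dz":-0.001,"twist":0,"grip":-1},{"dx":0,"dy":0,"dz":-0.002,"twist":0,"grip":-1},{"dx":0,"dy":0,"dz":-0.003,"twist":0,"grip":-1},{"dx":0,"dy":0,"dz":-0.004,"twist":0,"grip":-1},{"dx":0,"dy":0,"dz":-0.005,"twist":0,"grip":-1}]'
python3 -m crank '[{"dx":0,"dy":0,"dz":-0.0005,"twist":0,"grip":-1},{"dx":0,"dy":0,"dz":-0.001,"twist":0,"grip":-1},{"dx":0,"dy":0,"dz":-0.0015,"twist":0,"grip":-1},{"dx":0,"dy":0,"dz":-0.002,"twist":0,"grip":-1},{"dx":0,"dy":0,"dz":-0.002,"twist":0,"grip":-1}]'
```

```text
t: 10.12
eef_pos: [0.5864, 0.1494, 0.0775]
ee_rot: [-3.142, 0.0, -0.741]
force: [-0.2, 0.7, -2.1]
width: 0.0516
gripper_force: 15.0
t: 10.53
eef_pos: [0.5864, 0.1494, 0.0755]
ee_rot: [3.141, 0.0, -0.741]
force: [0.4, -0.1, -3.4]
width: 0.0517
gripper_force: 15.0
```

```bash
python3 -m crank '[{"dx":0,"dy":0,"dz":-0.0005,"twist":0,"grip":-1},{"dx":0,"dy":0,"dz":-0.001,"twist":0,"grip":-1},{"dx":0,"dy":0,"dz":-0.0015,"twist":0,"grip":-1},{"dx":0,"dy":0,"dz":-0.002,"twist":0,"grip":-1},{"dx":0,"dy":0,"dz":-0.002,"twist":0,"grip":-1}]'
python3 -m crank '[{"dx":0,"dy":0,"dz":-0.0003,"twist":0,"grip":-1},{"dx":0,"dy":0,"dz":-0.0006,"twist":0,"grip":-1},{"dx":0,"dy":0,"dz":-0.0009,"twist":0,"grip":-1},{"dx":0,"dy":0,"dz":-0.0012,"twist":0,"grip":-1},{"dx":0,"dy":0,"dz":-0.0012,"twist":0,"grip":-1}]'
```

```text
t: 10.95
eef_pos: [0.5863, 0.1494, 0.0734]
ee_rot: [3.141, 0.0, -0.741]
force: [-0.7, 0.4, -2.8]
width: 0.0517
gripper_force: 15.0
t: 11.37
eef_pos: [0.5864, 0.1494, 0.0723]
ee_rot: [3.142, 0.0, -0.741]
force: [-0.8, -0.3, -2.5]
width: 0.0517
gripper_force: 15.0
```

```bash
python3 -m crank '[{"dx":0,"dy":0,"dz":-0.0003,"twist":0,"grip":-1},{"dx":0,"dy":0,"dz":-0.0006,"twist":0,"grip":-1},{"dx":0,"dy":0,"dz":-0.0009,"twist":0,"grip":-1},{"dx":0,"dy":0,"dz":-0.001,"twist":0,"grip":-1},{"dx":0,"dy":0,"dz":-0.001,"twist":0,"grip":-1}]'
```

```text
t: 11.78
eef_pos: [0.5865, 0.1495, 0.0714]
ee_rot: [-3.142, -0.0, -0.741]
force: [0.6, -0.4, -2.5]
width: 0.0519
gripper_force: 15.0
```

```bash
python3 -m crank '[{"dx":0,"dy":0,"dz":-0.0003,"twist":0,"grip":-1},{"dx":0,"dy":0,"dz":-0.0006,"twist":0,"grip":-1},{"dx":0,"dy":0,"dz":-0.0009,"twist":0,"grip":-1},{"dx":0,"dy":0,"dz":-0.001,"twist":0,"grip":-1},{"dx":0,"dy":0,"dz":-0.001,"twist":0,"grip":-1}]'
```

```text
t: 12.2
eef_pos: [0.5865, 0.1495, 0.0704]
ee_rot: [-3.141, -0.0, -0.741]
force: [0.5, 0.3, -2.3]
width: 0.0521
gripper_force: 15.0
```

No contact yet, and I'm already slightly below riding height, so the tab may be entering the keyway. I'll turn towards the measured keyway angle and ease down.

```bash
python3 -m crank '[{"dx":0,"dy":0,"dz":0,"twist":1,"grip":-1},{"dx":0,"dy":0,"dz":0,"twist":2,"grip":-1},{"dx":0,"dy":0,"dz":-0.0004,"twist":3,"grip":-1},{"dx":0,"dy":0,"dz":-0.0008,"twist":4,"grip":-1},{"dx":0,"dy":0,"dz":-0.001,"twist":5,"grip":-1}]'
python3 -c "
from station import arm;s=arm.get_state();print(s['force'],s['moment'],s['eef_pos'])"
```

```text
t: 12.62
eef_pos: [0.5863, 0.1494, 0.0692]
ee_rot: [3.141, 0.0, -0.652]
force: [0.4, 0.5, -3.1]
width: 0.0522
gripper_force: 15.0
[ 0.43887172  0.53181122 -3.08991174] [ 0.02236551 -0.02087326 -0.0589973 ] [0.58632749 0.14935553 0.06923615]
```

```bash
python3 -m crank '[{"dx":0,"dy":0,"dz":-0.0004,"twist":0,"grip":-1},{"dx":0,"dy":0,"dz":-0.0008,"twist":0,"grip":-1},{"dx":0,"dy":0,"dz":-0.0012,"twist":0,"grip":-1},{"dx":0,"dy":0,"dz":-0.0016,"twist":0,"grip":-1},{"dx":0,"dy":0,"dz":-0.002,"twist":0,"grip":-1}]'
python3 -c "
from station import arm;s=arm.get_state();print(s['force'],s['moment'],s['eef_pos'])"
```

```text
t: 13.03
eef_pos: [0.5864, 0.1494, 0.0673]
ee_rot: [3.142, 0.0, -0.654]
force: [-1.0, -0.6, -2.4]
width: 0.052
gripper_force: 15.0
[-1.00042614 -0.61005464 -2.44338029] [ 0.03383115  0.03076199 -0.00759143] [0.58639221 0.14939952 0.06729574]
```

The collar's underside is about 5 mm below riding height with no extra force, so the tab is in the keyway. I'll ease it down to the seat.

```bash
python3 -m crank '[{"dx":0,"dy":0,"dz":-0.0008,"twist":0,"grip":-1},{"dx":0,"dy":0,"dz":-0.0016,"twist":0,"grip":-1},{"dx":0,"dy":0,"dz":-0.0024,"twist":0,"grip":-1},{"dx":0,"dy":0,"dz":-0.0032,"twist":0,"grip":-1},{"dx":0,"dy":0,"dz":-0.004,"twist":0,"grip":-1}]'
python3 -m crank '[{"dx":0,"dy":0,"dz":-0.0005,"twist":0,"grip":-1},{"dx":0,"dy":0,"dz":-0.001,"twist":0,"grip":-1},{"dx":0,"dy":0,"dz":-0.0015,"twist":0,"grip":-1},{"dx":0,"dy":0,"dz":-0.002,"twist":0,"grip":-1},{"dx":0,"dy":0,"dz":-0.003,"twist":0,"grip":-1}]'
```

```text
t: 13.45
eef_pos: [0.5864, 0.1494, 0.0633]
ee_rot: [3.142, 0.0, -0.654]
force: [0.1, 0.1, -2.5]
width: 0.0518
gripper_force: 15.0
t: 13.87
eef_pos: [0.5865, 0.1494, 0.0604]
ee_rot: [-3.141, -0.0, -0.654]
force: [0.0, -0.0, -2.3]
width: 0.0516
gripper_force: 15.0
```

```bash
python3 -m crank '[{"dx":0,"dy":0,"dz":-0.0003,"twist":0,"grip":-1},{"dx":0,"dy":0,"dz":-0.0006,"twist":0,"grip":-1},{"dx":0,"dy":0,"dz":-0.0009,"twist":0,"grip":-1},{"dx":0,"dy":0,"dz":-0.0012,"twist":0,"grip":-1},{"dx":0,"dy":0,"dz":-0.0015,"twist":0,"grip":-1}]'
python3 -m crank '[{"dx":0,"dy":0,"dz":-0.0002,"twist":0,"grip":-1},{"dx":0,"dy":0,"dz":-0.0004,"twist":0,"grip":-1},{"dx":0,"dy":0,"dz":-0.0006,"twist":0,"grip":-1},{"dx":0,"dy":0,"dz":-0.0008,"twist":0,"grip":-1},{"dx":0,"dy":0,"dz":-0.0008,"twist":0,"grip":-1}]'
```

```text
t: 14.28
eef_pos: [0.5864, 0.1494, 0.0589]
ee_rot: [-3.142, -0.0, -0.654]
force: [-0.8, 1.0, -2.8]
width: 0.0518
gripper_force: 15.0
t: 14.7
eef_pos: [0.5864, 0.1494, 0.0584]
ee_rot: [-3.141, -0.0, -0.654]
force: [-2.6, 0.5, 2.8]
width: 0.0518
gripper_force: 15.0
```

The force is up by 5 N at TCP z = 0.0584, where 0.058 was expected, so the collar is on the seat. Releasing and checking.

```bash
python3 -m crank '[{"dx":0,"dy":0,"dz":0,"twist":0,"grip":-0.1},{"dx":0,"dy":0,"dz":0,"twist":0,"grip":0.3},{"dx":0,"dy":0,"dz":0,"twist":0,"grip":1},{"dx":0,"dy":0,"dz":0,"twist":0,"grip":1},{"dx":0,"dy":0,"dz":0.01,"twist":0,"grip":1}]'
python3 -m crank '[{"dx":-0.005,"dy":0.005,"dz":0.035,"twist":0,"grip":1},{"dx":-0.01,"dy":0.01,"dz":0.07,"twist":0,"grip":1},{"dx":-0.03,"dy":0.022,"dz":0.1,"twist":0,"grip":1},{"dx":-0.043,"dy":0.032,"dz":0.13,"twist":0,"grip":1},{"dx":-0.043,"dy":0.032,"dz":0.155,"twist":0,"grip":1}]'
python3 - <<'E'
from h import *
for i in range(4): arm.grab_frame("side")
s=arm.get_state(); f=arm.grab_frame("wrist"); g=arm.grab_frame("side"); print(s["eef_pos"],s["t"])
K,T=cam("wrist",s); u,v=np.round(proj([[.586,.149,.074]],K,T)[0]).astype(int); print(u,v)
w=cv2.resize(f[max(v-50,0):v+50,u-50:u+50,::-1],(400,400),interpolation=2); b=cv2.resize(g[180:250,305:375,::-1],(400,400),interpolation=2)
cv2.imwrite("pics/fin.png",np.hstack([w,b]))
E
```

```text
t: 15.12
eef_pos: [0.5853, 0.1489, 0.0665]
ee_rot: [3.139, 0.001, -0.654]
force: [0.6, 0.6, 0.5]
width: 0.0717
gripper_force: 0.0
t: 15.53
eef_pos: [0.5421, 0.1826, 0.2266]
ee_rot: [-3.139, -0.001, -0.653]
force: [0.0, -0.1, -0.2]
width: 0.0876
gripper_force: 0.0
[0.54364493 0.18179249 0.22455203] 15.7333
319 146
```

View pics/fin.png

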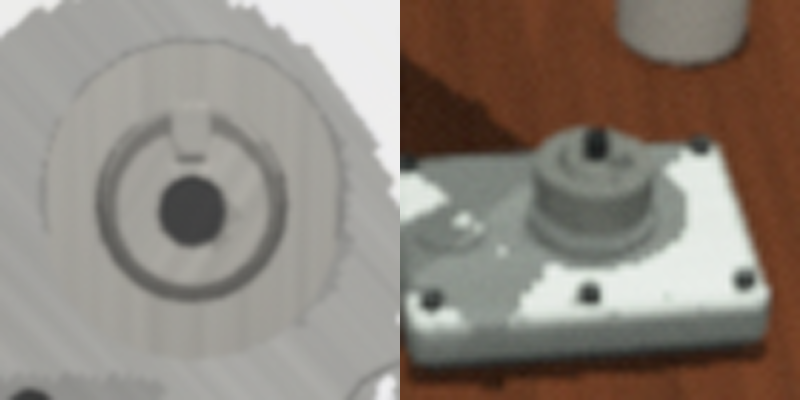

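The wrist crop shows the tab sitting in the keyway at (190,130), and the side crop shows the collar flat on the seat around the shaft. The gripper is clear, so I'm handing in.

```bash
python3 -c "
from station import arm;print(arm.job_done())"
```

```text
the job is handed in; nothing more can be done
None
```

The keyed collar sits flat on the seat with its tab in the keyway and the gripper clear; I handed the job in at about 16 s, seating contact was about 5 N, and the hand-in returned no verdict.

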